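# Close the hold-to-run capsule mill and hold its collar home

### The job

Get the bench mill ready to run: first press the bright metal sample capsule that stands proud in the mill's neck down until it is fully seated, then put the knurled collar over the neck and turn it until the keyways hidden inside drop over the neck's pins. Push the collar fully home against the spring-loaded switch ring and finish while still holding it down there (do not let go: the mill runs only while the collar is held home); leave the bottle, beaker and jar alone.

Things in the scene. Friction and masses are not known exactly. Their poses are not given: they have to be found in the camera images.
- mill: The fixed bench mill: a white housing 150 (x) x 130 (y) x 125 mm high, origin at the centre of its underside on the bench, z up, front (display, knob) to -x. From the middle of its top rises a bare steel neck; round the neck's foot lies the black plastic switch ring, 60 mm in diameter.
- neck_top (a point): Centre of the neck's upper rim, 161 mm above the bench, z up. The neck is 34 mm in diameter and 36 mm high, its top 3 mm tapered to 28 mm. Three round pins 5 mm thick stick out 5.5 mm sideways from it, 120 degrees apart, their upper sides 11.5 mm below the rim; their bearing differs from case to case and is not given.
- collar_mid (a point): Centre, half-way up (25 mm), of the loose knurled aluminium collar: a closed-topped cap 56 mm in diameter, 50 mm high, about 0.24 kg, standing upright on the bench, open side down; z is its axis. Height of this point over the neck's rim: 13.5 mm when resting on the pins, 3 mm when keyed and just touching the switch ring, -3 mm when home.
- collar_mouth (a point): Centre of the collar's open underside, 25 mm below collar_mid. A 37 mm bore goes 31 mm up from it; three keyways 120 degrees apart (8 mm wide, 19 mm high, open below) are hidden in the bore's wall at a bearing not given. On the pins the collar rests level; turned either way by a third of a turn at most (re-grip if need be) it can drop, within a window of 7 to 10 degrees.
- capsule_top (a point): Centre of the flat top of the bright metal sample capsule, 25 mm in diameter, upright in the neck. Unseated it stands 7.5 to 10 mm above the neck's rim; seated it still stands 2 mm above it.
- capsule (a joint): How far the capsule has been pushed down (m): 0 to 0.0025 at the start, 0.008 fully seated against a solid stop. It is a push fit that slides at about 8 N and stays where it is left.
- switch_ring (a joint): How far the switch ring has been pushed down (m): 0 up, 0.006 down on its stop. Up, its top is 22 mm below the neck's rim; a spring of 6 N at the top and 12 N at the bottom pushes it back up, and lifts the collar with it if the collar is let go.
- reagent_mid (a point): Centre of the amber glass bottle, 60 mm in diameter, 130 mm high; leave alone.
- beaker_mid (a point): Centre of the steel beaker, 68 mm in diameter, 85 mm high; leave alone.
- jar_mid (a point): Centre of the white plastic jar, 64 mm in diameter, 75 mm high; leave alone.
Things that resemble listed ones, but are neither listed nor needed, are in the scene too. Leave any green look-alike of the mill alone.

How it is judged:
By the outcome, as a careful person would: the job done as asked, in the order asked, and still so for the second after the job is handed in, while the arm keeps its last pose, push and grip.
It also fails if it takes over 70 s, if anything falls off the work surface, if the arm or the gripper's body presses on something with over 40 N, if the wrist force passes 120 N, or if a joint passes its speed limit or range.

### The arm

A 6-joint arm with a two-finger parallel gripper is mounted at the origin on the work surface. World frame = base frame: x ahead of the robot, y to its left, z up, the work surface at z = 0. Lengths are in m, angles in rad, forces in N, time in s.
With the tool pointing down it reaches from about 0.425 to 0.95 m from the base axis. Payload 3.5 kg.
Tool frame: the origin (TCP) lies midway between the tips of the shut fingers; the grasp point (between the pads) lies r.tcp_to_grasp behind it (r.tcp_to_grasp is the distance from the TCP to the grasp point, in m); z points along the fingers, y is the line along which they close (so a half turn about z gives the same grasp; the last joint's range is limited). The gripper opens to 85 mm and grips with 20 to 120 N. Pads are 22 mm wide; open, the fingers measure 114 mm over their backs; the gripper's body (76 mm by 85 mm) begins 54 mm behind the grasp point. The pads swing forward as they close: fully open they stand 13 mm farther back than shut.
Start: joints at [0.981, 0.286, 1.577, -0, 1.279, -0.15], TCP at [0.287, 0.611, 0.231] pointing down, gripper open.
Joint ranges: [-2.77, 2.77], [-0.9, 2.22], [0.21, 2.48], [-1.53, 4.67], [0.24, 2.81], [-2.84, 2.84]. Speed limits (rad/s): [2.79, 2.79, 3.14, 3.14, 3.14, 3.14].

### API

Orientations are given as a unit quaternion [w, x, y, z].
In Python, from workcell import r gives the robot as it stands.
- The arm moves only by the tool send_rows, never from a script. Its argument "deltas" is one flat list of numbers, 7 for each row, row after row: the shift along the tool's x, y, z in cm, then the turn, a rotation vector about the tool's x, y, z in rad, then the opening, from -1 (shut) to 1 (fully open). In form: [tx, ty, tz, ax, ay, az, claw, tx, ty, tz, ax, ay, az, claw, ...]. A call has 1 to 20 rows; each row is the pose to reach, as a shift and turn from the pose commanded when the call began, along the tool's axes at that moment; what a row does not reach only later rows make up. A row lasts 1/10 s, in which the tool goes at most 50 mm and 8.59 degrees, less where a joint would pass 70% of its speed; a pose out of reach is approached as far as the arm can. A call with a gripper value outside its range is refused whole. The fingers move at their own pace and stop on an object; "grip_force" is the grip in N (left out, the last holds). Time passes only in rows, so rows that repeat a pose let the fingers close. It gives the time, the measured TCP pose, the force and the opening at its end, in the units of the state.
- r.state(): the state, without advancing time (a new reading comes with each control period).
- r.camera(name): name is "scene" or "top"; returns the picture (400x640x3 uint8, red, green, blue); there is no depth.
- r.camera_params(name): a dict with "fx", "fy", "cx", "cy" (pixels), "dist_coeffs" ([k1, k2, p1, p2, k3] as OpenCV has them; the pictures are not rectified), "R" (3x3) and "t" (3): a world point X has camera coordinates R X + t. Camera axes: x right, y down, z forward; pixel columns grow to the right and rows downward; lengths in m; the calibration is good to about 2 mm. A picture is of the moment at which its call begins. camera_params takes no time and is no camera call.
- r.sign_off(): hands the job in, once; it reports no verdict.
The state is a dict: "time": time; "q": joint angles; "joint_vel": joint speeds; "tau": joint torques, N m; "eef_pos": TCP position; "eef_rot": TCP orientation; "ft_force": force on the tool from outside, world axes, zero at the start; "moment": the same for the moment, N m; "opening": finger opening in m.
Only numpy, scipy, OpenCV 4.12 (cv2) and the standard library are available. Lean on these libraries where they do the work, as an engineer would, in place of code of your own. Each camera call takes 0.05 s, during which the arm holds its last target. There are 200 camera calls.

## Working session

There is one attempt and no reset: what is moved stays moved. The work goes in short steps, Python scripts to look and compute and a tool call to move; the robot and the scene stay as the last step left them, time stands still between calls to the robot, and variables do not carry over. Pictures are saved under pics/ and viewed, on a budget of 10 in all, crops included, one or two more only if the job needs it, and the job is handed in when it is done.

Besides the shell and the picture viewer there is one more tool, called after "Call:" by a JSON object that holds its "api" and its "payload". send_rows: Moves the arm, as the interface text tells. Its arguments: {"type":"object","properties":{"deltas":{"type":"array","items":{"type":"number"}},"grip_force":{"type":"number"}},"required":["deltas"]}

```bash
mkdir -p pics; python3 - <<'E'
from workcell import r
import cv2,numpy as np
for n in("scene","top"):
    im=r.camera(n); cv2.imwrite(f"pics/{n}0.png",im[:,:,::-1])
    p=r.camera_params(n); R=np.array(p["R"]);print(n,p["fx"],p["fy"],p["cx"],p["cy"],p["dist_coeffs"],"C",-R.T@np.array(p["t"]),R.round(3).tolist())
print(r.state(),r.tcp_to_grasp)
E
```

```text
scene 377.8031511580279 377.8031511580279 318.20829572437736 198.0961063011985 [-0.06528246  0.          0.          0.          0.        ] C [ 1.02148402 -0.12970262  0.97040413] [[0.216, 0.976, 0.01], [0.827, -0.178, -0.534], [-0.519, 0.124, -0.846]]
top 417.2288196583642 417.2288196583642 317.9999048334442 189.389139394836 [0.00395974 0.         0.         0.         0.        ] C [0.26698417 0.0034765  1.19372943] [[0.006, -1.0, -0.004], [-0.973, -0.005, -0.232], [0.232, 0.005, -0.973]]
{'time': 0.1, 'q': array([ 9.80999217e-01,  2.87119294e-01,  1.57803766e+00, -3.20270225e-06,
        1.27855530e+00, -1.49974238e-01]), 'joint_vel': array([ 0.000153  , -0.00051397, -0.00326   , -0.00022458, -0.00063117,
        0.00052783]), 'tau': array([ 1.38838313e-03, -4.07294655e+01, -2.93698722e+01, -1.78345849e-04,
        3.41154460e-03, -3.55810357e-06]), 'eef_pos': array([0.28702975, 0.61028578, 0.2300535 ]), 'eef_rot': array([-3.81697794e-04,  2.18142619e-01,  9.75916326e-01, -9.88678545e-04]), 'ft_force': array([-0.19292756, -0.10102466, -0.39110991]), 'moment': array([ 0.02386281, -0.06835217,  0.04976762]), 'opening': 0.08497716269534156} 0.0187
```

View pics/scene0.png

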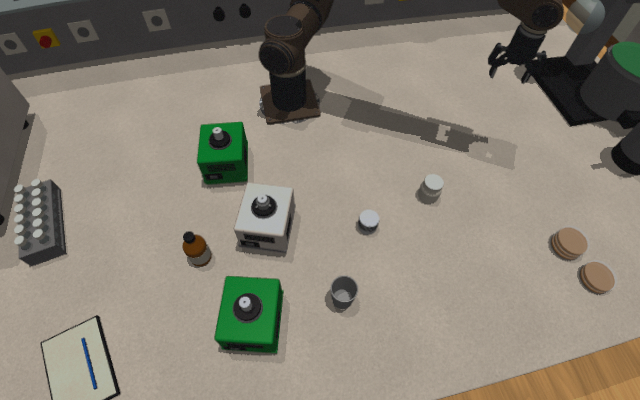

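View pics/top0.png

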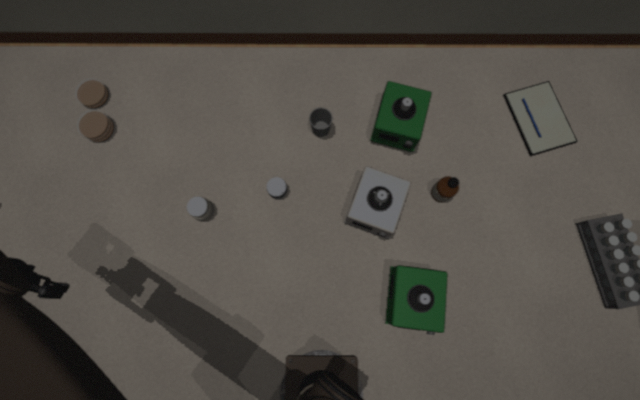

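The scene view shows the white mill at (265,215) with its neck at about (262,202), and green look-alikes at (222,152) and (250,312). The collar candidates are a small bright cap at scene (369,221) / top (276,188) and a larger white item with a body at (432,187) / (200,209), probably the jar. Next I'll check both in one crop and measure them.

```bash
cat > h.py <<'E'
import cv2,numpy as np
from workcell import r
def ray(n,uv):
    p=r.camera_params(n);K=np.array([[p["fx"],0,p["cx"]],[0,p["fy"],p["cy"]],[0,0,1]])
    x=cv2.undistortPoints(np.array([[uv]],float),K,np.array(p["dist_coeffs"]))[0,0]
    R=np.array(p["R"]);return -R.T@np.array(p["t"]),R.T@np.array([x[0],x[1],1])
def plane(n,uv,z):
    C,d=ray(n,uv);return C+d*(z-C[2])/d[2]
def tri(a,b):
    C1,d1=ray("scene",a);C2,d2=ray("top",b)
    s=np.linalg.lstsq(np.c_[d1,-d2],C2-C1,rcond=None)[0]
    A,B=C1+s[0]*d1,C2+s[1]*d2;return (A+B)/2,np.linalg.norm(A-B)
def proj(n,X):
    p=r.camera_params(n);K=np.array([[p["fx"],0,p["cx"]],[0,p["fy"],p["cy"]],[0,0,1]])
    return cv2.projectPoints(np.array([X],float),cv2.Rodrigues(np.array(p["R"]))[0],np.array(p["t"]),K,np.array(p["dist_coeffs"]))[0].ravel()
E
python3 - <<'E'
from h import *
s=cv2.imread("pics/scene0.png");t=cv2.imread("pics/top0.png")
c=lambda im,u,v,h:cv2.resize(im[v-h:v+h,u-h:u+h],(260,260),interpolation=cv2.INTER_CUBIC)
b=cv2.convertScaleAbs(t,alpha=1.5)
cv2.imwrite("pics/crop1.png",np.vstack([np.hstack([c(s,265,210,26),c(s,369,221,26),c(s,432,187,26)]),np.hstack([c(b,380,200,26),c(b,276,188,26),c(b,200,209,26)])]))
for nm,a,bb in(("cap?",(369,217),(276,188)),("jar?",(433,182),(199,207)),("neck",(262,198),(382,195))):
    print(nm,*tri(a,bb))
E
```

```text
cap? [0.5451008  0.13001388 0.04594068] 0.0029602761463569708
jar? [0.48509292 0.33855453 0.07078872] 0.006142759581493722
neck [ 0.49851186 -0.15134627  0.16768314] 0.0019336345648078431
```

View pics/crop1.png

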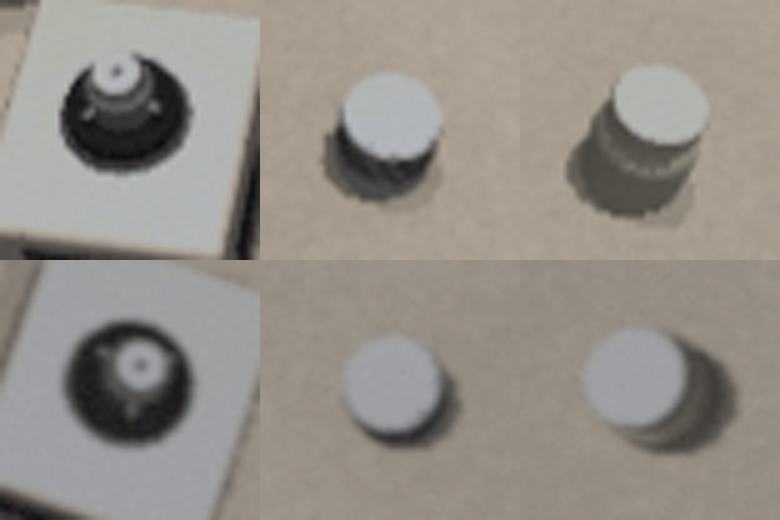

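The middle item (scene (369,221), top (276,188)) is the collar: its top triangulates to z≈46 mm, it looks short and bright, and it has a dark knurled side. The right item is the 75 mm jar. The left crop is the white mill, with its bright capsule in the neck and the pins visible. Next come the refined centres.

```bash
python3 - <<'E'
from h import *
def blob(n,u,v,h,thr,inv=False):
    g=cv2.cvtColor(cv2.imread(f"pics/{n}0.png"),cv2.COLOR_BGR2GRAY)[v-h:v+h,u-h:u+h]
    g=cv2.resize(g,None,fx=8,fy=8,interpolation=cv2.INTER_CUBIC)
    m=((g<thr) if inv else (g>thr)).astype(np.uint8)
    cs=cv2.findContours(m,cv2.RETR_EXTERNAL,cv2.CHAIN_APPROX_NONE)[0]
    k=max((c for c in cs if len(c)>20),key=lambda c:cv2.pointPolygonTest(c,(8.*h,8.*h),True))
    e=cv2.fitEllipse(cv2.convexHull(k));f=lambda p:((p[0]+.5)/8-.5+u-h,(p[1]+.5)/8-.5+v-h)
    return f(e[0]),np.array(e[1])/8
for nm,(a,ta),(b,tb),z in(("collar",((369,217),190),((276,188),120),.050),("capsule",((262,198),185),((382,195),115),.170)):
    s=blob("scene",*a,14,ta);t=blob("top",*b,14,tb)
    print(nm,s,t,"tri",*tri(s[0],t[0]),"pl",plane("scene",s[0],z),plane("top",t[0],z))
for n,c in(("scene",(264,206)),("top",(380,198))):
    e=blob(n,*c,20,80,True);print("ring",e,plane(n,e[0],.139))
E
```

```text
Traceback (most recent call last):
ValueError: max() iterable argument is empty
```

```bash
cat > blob.py <<'E'
from h import *
def blob(f_,u,v,h,frac,inv=False):
    g=cv2.cvtColor(cv2.imread(f_),cv2.COLOR_BGR2GRAY)[v-h:v+h,u-h:u+h]
    g=cv2.resize(g,None,fx=8,fy=8,interpolation=cv2.INTER_CUBIC).astype(float)
    thr=frac*np.percentile(g,99)
    m=((g<thr) if inv else (g>thr)).astype(np.uint8)
    cs=cv2.findContours(m,cv2.RETR_EXTERNAL,cv2.CHAIN_APPROX_NONE)[0]
    k=max((c for c in cs if len(c)>20),key=lambda c:cv2.pointPolygonTest(c,(8.*h,8.*h),True))
    e=cv2.fitEllipse(cv2.convexHull(k));f=lambda p:((p[0]+.5)/8-.5+u-h,(p[1]+.5)/8-.5+v-h)
    return np.round(f(e[0]),2),np.round(np.array(e[1])/8,1)
E
python3 - <<'E'
from blob import *
S,T="pics/scene0.png","pics/top0.png"
for nm,a,b,h,fr,z in(("collar",(369,218),(276,188),14,.87,.050),("capsule",(262,198),(382,195),8,.75,.170)):
    s=blob(S,*a,h,fr);t=blob(T,*b,h,fr)
    print(nm,s,t,"tri",*tri(s[0],t[0]),"pl",plane("scene",s[0],z),plane("top",t[0],z))
for n,f,c in(("scene",S,(264,208)),("top",T,(380,201))):
    e=blob(f,*c,18,.4,True);print("ring",e,plane(n,e[0],.139))
E
```

```text
collar (array([373.54, 214.19]), array([27.4, 41.4])) (array([272.65, 183.04]), array([29. , 43.6])) tri [0.55287297 0.13705418 0.07244481] 0.0034074261996088592 pl [0.54139658 0.14548636 0.05      ] [0.5581308  0.13802564 0.05      ]
capsule (array([261.15, 193.3 ]), array([16.9, 18.3])) (array([381.7 , 194.64]), array([9.3, 9.8])) tri [ 0.49551124 -0.14960353  0.1842761 ] 0.0010479428385894436 pl [ 0.48584429 -0.15049125  0.17      ] [ 0.49880205 -0.15123639  0.17      ]
ring (array([263.38, 206.45]), array([22.3, 25.2])) [ 0.5062466  -0.15122326  0.139     ]
ring (array([379.45, 198.16]), array([23.1, 23.9])) [ 0.49646695 -0.14983395  0.139     ]
```

```bash
python3 - <<'E'
from h import *
S,T=cv2.imread("pics/scene0.png"),cv2.imread("pics/top0.png")
def fit(im,u,v,h,ch,frac,lim):
    c=cv2.resize(im[v-h:v+h,u-h:u+h],None,fx=8,fy=8,interpolation=cv2.INTER_CUBIC).astype(float)
    # R-B: collar is bluish on a brownish bench
    g=c[:,:,0]-c[:,:,2] if ch=="br" else c.mean(2)
    lo,hi=np.percentile(g,[10,97]);m=(g>lo+frac*(hi-lo)).astype(np.uint8)
    k=np.zeros_like(m);cv2.circle(k,(8*h,8*h),8*lim,1,-1);m&=k
    if ch=="br": # keep bright (top face) only
        m&=(c.mean(2)>.8*np.percentile(c.mean(2)[k>0],97)).astype(np.uint8)
    m=cv2.morphologyEx(m,cv2.MORPH_OPEN,np.ones((9,9)))
    cs=cv2.findContours(m,0,1)[0];e=cv2.fitEllipse(cv2.convexHull(max(cs,key=cv2.contourArea)))
    return np.round([(e[0][0]+.5)/8-.5+u-h,(e[0][1]+.5)/8-.5+v-h],2),np.round(np.array(e[1])/8,1)
for nm,a,b,h,ch,lim,z in(("collar",(369,218),(277,187),20,"br",14,.05),("capsule",(262,198),(382,195),7,"g",6,.17)):
    s=fit(S,*a,h,ch,.5,lim);t=fit(T,*b,h,ch,.5,lim)
    print(nm,s,t,"tri",*tri(s[0],t[0]),"pl",plane("scene",s[0],z),plane("top",t[0],z))
    P=plane("top",t[0],z);print(" px/m",[np.linalg.norm(proj(n,P+[0,.0,0])-proj(n,P+[0,.1,0]))*10 for n in("scene","top")])
E
```

```text
collar (array([369.14, 217.63]), array([16.7, 19.8])) (array([275.7 , 186.04]), array([18.4, 19.7])) tri [0.54949067 0.12959165 0.05026233] 0.0009899057751927933 pl [0.54942374 0.13016452 0.05      ] [0.54942778 0.12913531 0.05      ]
 px/m [np.float64(343.67691179055544), np.float64(353.7186690535251)]
capsule (array([261.41, 196.83]), array([10.7, 10.8])) (array([381.69, 194.68]), array([10.1, 10.7])) tri [ 0.49812183 -0.15103825  0.17245052] 0.00040016010751308073 pl [ 0.49647138 -0.15130177  0.17      ] [ 0.49869886 -0.15120821  0.17      ]
 px/m [np.float64(397.7348567752588), np.float64(398.00996093286676)]
```

Collar centre is (0.5495, 0.1296) with its top at z=0.050 (the given height is 50 mm). The capsule is at (0.498, -0.151), z≈0.17. Both match the given sizes. I'll move the shut gripper above the capsule and keep the present yaw, which leaves the last joint room for the later turn.

Call:
{"api": "send_rows", "payload": {"deltas": [-51.5,-59.9,0,0,0,0,-1,-51.5,-59.9,0,0,0,0,-1,-51.5,-59.9,0,0,0,0,-1,-51.5,-59.9,0,0,0,0,-1,-51.5,-59.9,0,0,0,0,-1,-51.5,-59.9,0,0,0,0,-1,-51.5,-59.9,0,0,0,0,-1,-51.5,-59.9,0,0,0,0,-1,-51.5,-59.9,0,0,0,0,-1,-51.5,-59.9,0,0,0,0,-1,-51.5,-59.9,0,0,0,0,-1,-51.5,-59.9,0,0,0,0,-1,-51.5,-59.9,0,0,0,0,-1,-51.5,-59.9,0,0,0,0,-1,-51.5,-59.9,0,0,0,0,-1,-51.5,-59.9,0,0,0,0,-1,-51.5,-59.9,2,0,0,0,-1,-51.5,-59.9,3,0,0,0,-1,-51.5,-59.9,4,0,0,0,-1,-51.5,-59.9,4,0,0,0,-1]}}

```text
time: 2.1
eef_pos: [0.4971, -0.1491, 0.1892]
eef_rot: [-0.002, 0.218, 0.976, 0.001]
ft_force: [-0.1, 0.2, -0.2]
opening: -0.0002
```

Call:
{"api": "send_rows", "payload": {"deltas": [0,0,0.8,0,0,0,-1,0,0,1.6,0,0,0,-1,0,0,1.9,0,0,0,-1,0,0,2.1,0,0,0,-1,0,0,2.2,0,0,0,-1,0,0,2.2,0,0,0,-1]}}

```text
time: 2.7
eef_pos: [0.4984, -0.1505, 0.1694]
eef_rot: [0.0, 0.218, 0.976, -0.0]
ft_force: [0.6, -0.6, 0.0]
opening: -0.0001
```

```bash
python3 - <<'E'
from h import *
s=r.state();print(s["eef_pos"],s["ft_force"],s["q"],s["time"])
a=r.camera("scene");b=r.camera("top");cv2.imwrite("pics/s1.png",a[:,:,::-1]);cv2.imwrite("pics/t1.png",b[:,:,::-1])
c=lambda im,u,v,h:cv2.resize(im[v-h:v+h,u-h:u+h],(390,390),interpolation=cv2.INTER_CUBIC)
cv2.imwrite("pics/crop2.png",np.hstack([c(a,262,200,26),c(cv2.convertScaleAbs(b,alpha=1.5),381,195,26)])[:,:,::-1])
E
```

```text
[ 0.49839805 -0.15053157  0.16941899] [ 0.59770716 -0.58849846  0.00474778] [-4.88347907e-01  5.86508796e-03  2.00903060e+00 -1.60788864e-05
  1.12649426e+00 -1.61935304e+00] 2.7
```

View pics/crop2.png

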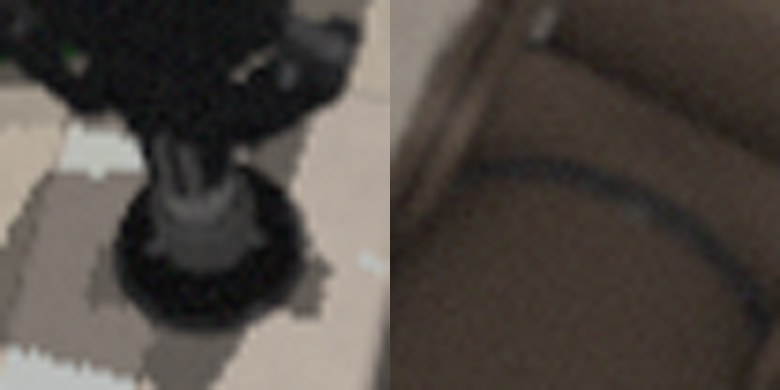

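The crop shows the shut fingertips at (195,195) centred on the capsule top, just at contact. I'll press down in 1 mm rows.

Call:
{"api": "send_rows", "payload": {"deltas": [0,0,0.1,0,0,0,-1,0,0,0.2,0,0,0,-1,0,0,0.3,0,0,0,-1,0,0,0.4,0,0,0,-1,0,0,0.5,0,0,0,-1]}}

```text
time: 3.3
eef_pos: [0.4986, -0.1507, 0.1663]
eef_rot: [0.0, 0.218, 0.976, -0.0]
ft_force: [-2.8, 1.0, 8.1]
opening: -0.0003
```

Call:
{"api": "send_rows", "payload": {"deltas": [0,0,0.1,0,0,0,-1,0,0,0.2,0,0,0,-1,0,0,0.3,0,0,0,-1,0,0,0.4,0,0,0,-1,0,0,0.4,0,0,0,-1,0,0,0.4,0,0,0,-1]}}

```text
time: 3.9
eef_pos: [0.4987, -0.1507, 0.163]
eef_rot: [0.0, 0.218, 0.976, -0.0]
ft_force: [-4.0, 1.9, 10.7]
opening: 0.0002
```

Call:
{"api": "send_rows", "payload": {"deltas": [0,0,0.1,0,0,0,-1,0,0,0.2,0,0,0,-1,0,0,0.3,0,0,0,-1,0,0,0.3,0,0,0,-1]}}

```text
time: 4.3
eef_pos: [0.4988, -0.1508, 0.1629]
eef_rot: [-0.0, 0.218, 0.976, -0.0]
ft_force: [-10.2, 4.4, 22.3]
opening: 0.0001
```

Capsule seated: firm stop at z=0.1629 (expected 0.163) with 22 N. Now I'll lift and move to the collar.

Call:
{"api": "send_rows", "payload": {"deltas": [0,0,-3,0,0,0,-1,0,0,-7,0,0,0,-1,3,10,-7,0,0,0,1,7.3,27.6,-7,0,0,0,1,7.3,27.6,-7,0,0,0,1,7.3,27.6,-7,0,0,0,1,7.3,27.6,-7,0,0,0,1,7.3,27.6,-7,0,0,0,1,7.3,27.6,-4,0,0,0,1,7.3,27.6,0,0,0,0,1,7.3,27.6,3,0,0,0,1,7.3,27.6,6,0,0,0,1,7.3,27.6,6,0,0,0,1,7.3,27.6,6,0,0,0,1]}}

```text
time: 5.7
eef_pos: [0.5497, 0.1303, 0.0974]
eef_rot: [-0.0, 0.218, 0.976, -0.0]
ft_force: [0.7, 0.8, 0.5]
opening: 0.0857
```

```bash
python3 - <<'E'
from h import *
s=r.state();print(s["eef_pos"],s["ft_force"],s["q"],s["time"],s["opening"])
a=r.camera("scene");b=r.camera("top")
c=lambda im,u,v,h:cv2.resize(im[v-h:v+h,u-h:u+h],(260,260),interpolation=cv2.INTER_CUBIC)
cv2.imwrite("pics/crop3.png",np.hstack([c(a,369,215,45),c(cv2.convertScaleAbs(b,alpha=1.5),276,188,45),c(a,262,200,26)])[:,:,::-1])
E
```

```text
[0.5497417  0.13029843 0.09738377] [0.70953588 0.76745661 0.54019138] [ 5.31670166e-02  1.96462326e-01  1.94818718e+00 -2.28037251e-07
  9.97729249e-01 -1.07778530e+00] 5.7 0.0857458134806841
```

View pics/crop3.png

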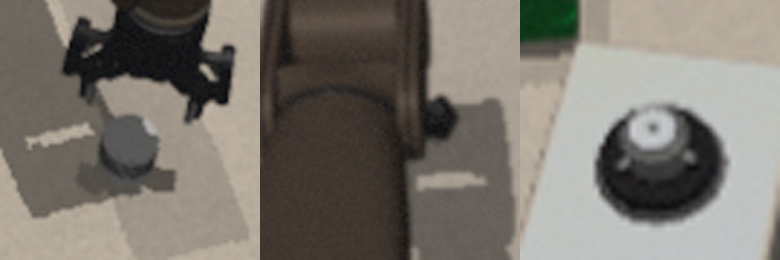

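The gripper straddles the collar (left crop, (128,140)). The capsule (right crop, (655,128)) is low in the neck. Next: descend and grip.

Call:
{"api": "send_rows", "payload": {"deltas": [0,0,3,0,0,0,1,0,0,6,0,0,0,1,0,0,7.7,0,0,0,1,0,0,8.6,0,0,0,1,0,0,8.6,0,0,0,1,0,0,8.6,0,0,0,-1,0,0,8.6,0,0,0,-1,0,0,8.6,0,0,0,-1,0,0,8.6,0,0,0,-1,0,0,8.6,0,0,0,-1,0,0,8.6,0,0,0,-1,0,0,8.6,0,0,0,-1], "grip_force": 70}}

```text
time: 7.0
eef_pos: [0.5516, 0.1304, 0.0135]
eef_rot: [0.002, 0.218, 0.976, 0.0]
ft_force: [-1.0, -0.2, 5.8]
opening: 0.0546
```

Call:
{"api": "send_rows", "payload": {"deltas": [0,0,-2,0,0,0,-1,0,0,-6,0,0,0,-1,0,0,-11,0,0,0,-1,0,0,-16,0,0,0,-1,0,0,-21,0,0,0,-1,0,0,-21,0,0,0,-1,0,0,-21,0,0,0,-1]}}

```text
time: 7.7
eef_pos: [0.5501, 0.1304, 0.2227]
eef_rot: [0.001, 0.218, 0.976, 0.0]
ft_force: [-0.5, -0.2, -3.3]
opening: 0.0544
```

```bash
python3 - <<'E'
from h import *
s=r.state();print(s["eef_pos"],s["eef_rot"],s["ft_force"],s["time"],s["opening"])
a=r.camera("scene");cv2.imwrite("pics/s4.png",a[:,:,::-1])
u,v=proj("scene",s["eef_pos"]).round().astype(int);print(u,v)
print([proj("scene",s["eef_pos"]+np.array([0,0,d])).round(1) for d in(-.0135,.0115,.0365)])
cv2.imwrite("pics/crop4.png",cv2.resize(a[v-45:v+45,u-45:u+45],(540,540),interpolation=cv2.INTER_CUBIC)[:,:,::-1])
E
```

```text
[0.55007768 0.13039634 0.22266144] [1.32552154e-03 2.18095884e-01 9.75926365e-01 3.97001567e-04] [-0.46807889 -0.23630444 -3.28962374] 7.7 0.054447552347886556
378 183
[array([377.4, 185.9]), array([378.9, 180. ]), array([380.4, 173.9])]
```

View pics/crop4.png

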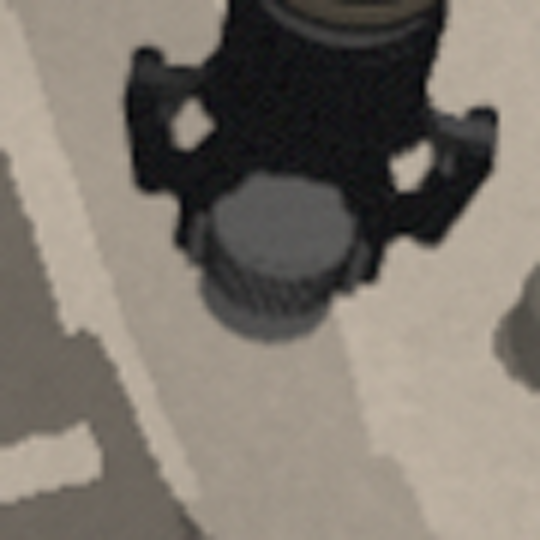

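The collar is held level between the pads, with its top centre at about (380.5,175.7) in the full image. I'll re-measure the capsule and collar at their known heights in this same frame.

```bash
python3 - <<'E'
from h import *
S=cv2.imread("pics/s4.png")
def fit(c,u,v,h,m,f=8):
    m=cv2.morphologyEx(m.astype(np.uint8),cv2.MORPH_OPEN,np.ones((9,9)))
    e=cv2.fitEllipse(cv2.convexHull(max(cv2.findContours(m,0,1)[0],key=cv2.contourArea)))
    return np.array([(e[0][0]+.5)/f-.5+u-h,(e[0][1]+.5)/f-.5+v-h]),np.array(e[1])/f
def crop(u,v,h): return cv2.resize(S[v-h:v+h,u-h:u+h],None,fx=8,fy=8,interpolation=cv2.INTER_CUBIC).astype(float).mean(2)
g=crop(263,199,7);k=np.hypot(*(np.indices(g.shape)-56))<48
for thr in(140,160,180):
    e=fit(g,263,199,7,(g>thr)&k);print("capsule",thr,e,plane("scene",e[0],.163))
g=crop(380,176,16)
for lo in(75,85,95):
    k=np.hypot(*(np.indices(g.shape)-128))<8*14
    e=fit(g,380,176,16,(g>lo)&(g<125)&k);print("collar",lo,e,plane("scene",e[0],.2592))
print(g[::16,128].round())
E
```

```text
capsule 140 (array([262.06737995, 197.99162245]), array([ 9.80564976, 11.23456573])) [ 0.49568351 -0.15034356  0.163     ]
capsule 160 (array([261.95758629, 199.23017168]), array([7.71748924, 9.04746914])) [ 0.49929294 -0.15112672  0.163     ]
capsule 180 (array([261.96986532, 199.33060694]), array([6.54714298, 8.60557747])) [ 0.49959621 -0.15113781  0.163     ]
collar 75 (array([379.99761009, 175.04992104]), array([17.03029823, 22.68436813])) [0.55315743 0.12836799 0.2592    ]
collar 85 (array([380.30674362, 174.51046944]), array([14.11299992, 22.54767418])) [0.55182821 0.12954358 0.2592    ]Traceback (most recent call last):
  File "<stdin>", line 14, in <module>
  File "<stdin>", line 5, in fit
ValueError: max() iterable argument is empty
```

Call:
{"api": "send_rows", "payload": {"deltas": [-1.8,-6.9,0,0,0,0,-1,-3.6,-13.8,0,0,0,0,-1,-5.5,-20.7,0,0,0,0,-1,-7.3,-27.6,0,0,0,0,-1,-7.3,-27.6,0,0,0,0,-1,-7.3,-27.6,0,0,0,0,-1,-7.3,-27.6,0,0,0,0,-1,-7.3,-27.6,0,0,0,0,-1,-7.3,-27.6,2,0,0,0,-1,-7.3,-27.6,3.5,0,0,0,-1,-7.3,-27.6,3.5,0,0,0,-1,-7.3,-27.6,3.5,0,0,0,-1]}}

```text
time: 8.95
eef_pos: [0.4979, -0.1493, 0.1853]
eef_rot: [-0.001, 0.217, 0.976, 0.0]
ft_force: [0.4, 0.5, -2.7]
opening: 0.0544
```

```bash
python3 - <<'E'
from h import *
s=r.state();print(s["eef_pos"],s["eef_rot"],s["ft_force"],s["time"],s["q"])
a=r.camera("scene");cv2.imwrite("pics/s5.png",a[:,:,::-1])
u,v=262,195
cv2.imwrite("pics/crop5.png",cv2.resize(a[v-32:v+32,u-32:u+32],(576,576),interpolation=cv2.INTER_CUBIC)[:,:,::-1])
for X in([.4985,-.151,.161],[.4985,-.151,.125]):print((proj("scene",X)-[u-32,v-32])*9)
for d in(-.0135,.0365):print((proj("scene",s["eef_pos"]+np.array([0,0,d]))-[u-32,v-32])*9)
E
```

```text
[ 0.49792428 -0.14933032  0.18525012] [-1.18865872e-03  2.17444383e-01  9.76071916e-01  3.76087152e-04] [ 0.40106829  0.47632129 -2.71970921] 8.95 [-4.86757707e-01 -1.24110643e-02  1.99634420e+00  1.05678627e-04
  1.16015111e+00 -1.61920512e+00]
[288.49998861 327.4344578 ]
[302.87513438 393.37573848]
[289.70045191 304.14847821]
[268.06093157 203.24822508]
```

View pics/crop5.png

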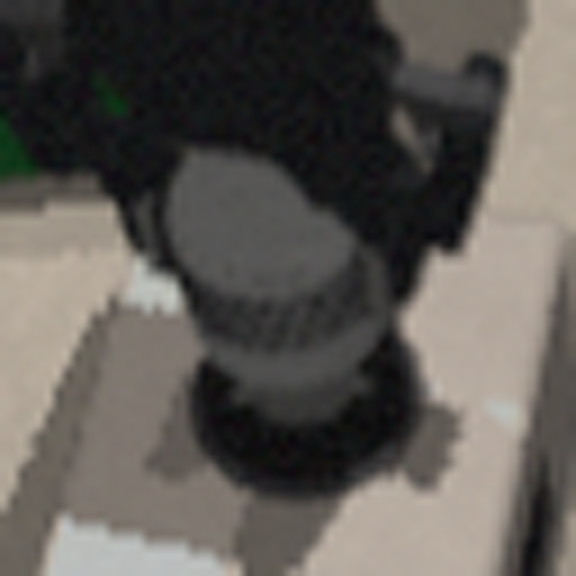

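The collar is poised over the neck. Its mouth is centred at about (292,305) against a predicted rim at (288,327), so it is aligned laterally. Next I'll descend gently to the pins.

Call:
{"api": "send_rows", "payload": {"deltas": [0,0,0,0,0,0,-1,0,0,0.3,0,0,0,-1,0,0,0.6,0,0,0,-1,0,0,0.9,0,0,0,-1,0,0,1.2,0,0,0,-1,0,0,1.2,0,0,0,-1]}}

```text
time: 9.6
eef_pos: [0.4979, -0.1503, 0.1736]
eef_rot: [-0.001, 0.218, 0.976, 0.0]
ft_force: [0.6, -0.1, -2.4]
opening: 0.0548
```

Call:
{"api": "send_rows", "payload": {"deltas": [0,0,0.3,0,0,0,-1,0,0,0.6,0,0,0,-1,0,0,0.9,0,0,0,-1,0,0,1.1,0,0,0,-1,0,0,1.2,0,0,0,-1,0,0,1.2,0,0,0,-1]}}

```text
time: 10.2
eef_pos: [0.4991, -0.1507, 0.1627]
eef_rot: [0.001, 0.218, 0.976, -0.0]
ft_force: [4.0, -1.3, -2.6]
opening: 0.0543
```

Call:
{"api": "send_rows", "payload": {"deltas": [-0.09,0.03,0.1,0,0,0,-1,-0.09,0.03,0.2,0,0,0,-1,-0.09,0.03,0.3,0,0,0,-1,-0.09,0.03,0.3,0,0,0,-1]}}

```text
time: 10.6
eef_pos: [0.4992, -0.1507, 0.1591]
eef_rot: [-0.0, 0.218, 0.976, -0.0]
ft_force: [2.7, -0.3, -2.1]
opening: 0.0543
```

Call:
{"api": "send_rows", "payload": {"deltas": [-0.02,0,0.1,0,0,0,-1,-0.02,0,0.2,0,0,0,-1,-0.02,0,0.3,0,0,0,-1,-0.02,0,0.3,0,0,0,-1]}}

```text
time: 11.0
eef_pos: [0.4993, -0.1507, 0.156]
eef_rot: [-0.0, 0.218, 0.976, -0.0]
ft_force: [1.6, -0.3, -3.3]
opening: 0.0543
```

Call:
{"api": "send_rows", "payload": {"deltas": [0,0,0.1,0,0,0,-1,0,0,0.2,0,0,0,-1,0,0,0.3,0,0,0,-1,0,0,0.3,0,0,0,-1]}}

```text
time: 11.4
eef_pos: [0.4993, -0.1507, 0.153]
eef_rot: [-0.0, 0.218, 0.976, 0.0]
ft_force: [1.8, -0.7, -2.5]
opening: 0.0548
```

Call:
{"api": "send_rows", "payload": {"deltas": [0,0,0.1,0,0,0,-1,0,0,0.2,0,0,0,-1,0,0,0.3,0,0,0,-1,0,0,0.3,0,0,0,-1]}}

```text
time: 11.8
eef_pos: [0.4994, -0.1507, 0.151]
eef_rot: [-0.0, 0.218, 0.976, -0.0]
ft_force: [-2.3, 0.8, 4.7]
opening: 0.0545
```

```bash
python3 - <<'E'
from h import *
s=r.state();print(s["eef_pos"],s["ft_force"],s["moment"],s["time"])
a=r.camera("scene")
u,v=262,195
cv2.imwrite("pics/crop6.png",cv2.resize(a[v-32:v+32,u-32:u+32],(576,576),interpolation=cv2.INTER_CUBIC)[:,:,::-1])
for z in(.133,.139,.149,.183,.199):print(z,(proj("scene",[.499,-.1508,z])-[u-32,v-32])*9)
E
```

```text
[ 0.49942395 -0.15071679  0.15096529] [-2.26317164  0.76569826  4.68421457] [0.24344955 0.19677952 0.03455635] 11.8
0.133 [300.68924331 380.40608343]
0.139 [298.32626032 369.55569405]
0.149 [294.33428977 351.21788387]
0.183 [280.23849145 286.3917501 ]
0.199 [273.31100936 254.48968961]
```

View pics/crop6.png

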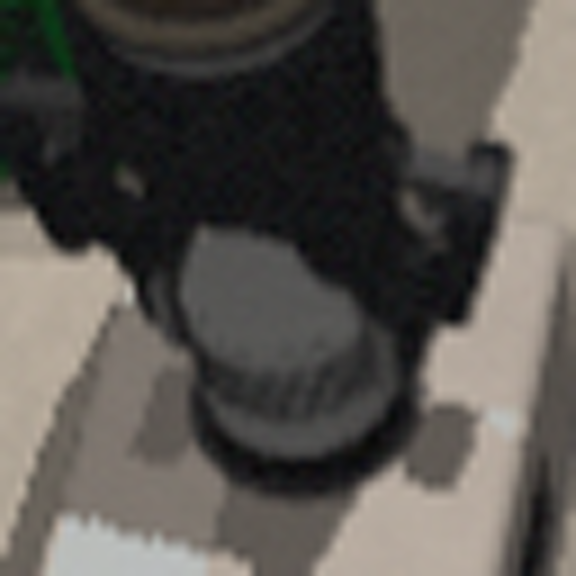

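The collar's lower edge now sits at y≈460 in the crop. That matches a mouth at ring height (z≈0.138), not on the pins (expected y≈435). Contact force began at TCP 0.1525, as predicted for "keyed, touching the ring", so it seems to have gone in at this bearing. I'll press it home and check the travel and the spring law.

Call:
{"api": "send_rows", "payload": {"deltas": [0,0,0.1,0,0,0,-1,0,0,0.2,0,0,0,-1,0,0,0.3,0,0,0,-1,0,0,0.3,0,0,0,-1], "grip_force": 100}}

```text
time: 12.25
eef_pos: [0.4995, -0.1507, 0.1483]
eef_rot: [-0.0, 0.218, 0.976, -0.0]
ft_force: [-2.1, 1.5, 6.8]
opening: 0.0538
```

Call:
{"api": "send_rows", "payload": {"deltas": [0,0,0.1,0,0,0,-1,0,0,0.2,0,0,0,-1,0,0,0.3,0,0,0,-1,0,0,0.3,0,0,0,-1]}}

```text
time: 12.65
eef_pos: [0.4996, -0.1508, 0.1466]
eef_rot: [-0.0, 0.218, 0.976, -0.0]
ft_force: [-5.7, 2.2, 12.8]
opening: 0.0537
```

Call:
{"api": "send_rows", "payload": {"deltas": [0,0,0.1,0,0,0,-1,0,0,0.2,0,0,0,-1,0,0,0.3,0,0,0,-1,0,0,0.3,0,0,0,-1,0,0,0.3,0,0,0,-1]}}

```text
time: 13.15
eef_pos: [0.4998, -0.1508, 0.1465]
eef_rot: [-0.001, 0.218, 0.976, -0.0]
ft_force: [-10.6, 5.3, 24.5]
opening: 0.0542
```

```bash
python3 - <<'E'
from h import *
s=r.state();print(s["eef_pos"],s["ft_force"],s["moment"],s["time"],s["opening"])
a=r.camera("scene")
u,v=262,195
cv2.imwrite("pics/crop7.png",cv2.resize(a[v-32:v+32,u-32:u+32],(576,576),interpolation=cv2.INTER_CUBIC)[:,:,::-1])
E
```

```text
[ 0.4997646  -0.15083559  0.1465131 ] [-10.59580878   5.33993061  24.49264011] [ 0.921465    1.83383856 -0.10370268] 13.15 0.05416221561955915
```

View pics/crop7.png

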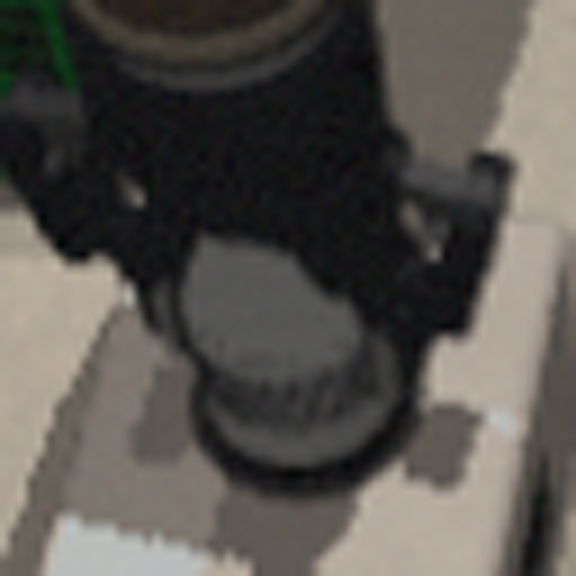

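The stop is solid at TCP 0.1465 (predicted home 0.1465) with 24.5 N still pushing. The crop shows the collar lower on the ring (edge y≈468) and still held. Handing in while holding it down.

```bash
python3 -c "
from workcell import r
print(r.sign_off())"
```

```text
the job is handed in; nothing more can be done
None
```

The capsule is seated and the collar is keyed and held home on the switch ring. I handed the job in at about 13 s with the gripper still holding it down; sign-off gives no verdict.

- **Capsule:** I pressed it with shut fingers. It slid at about 8–10 N and stopped hard at z = 162.9 mm under 22 N; fully seated is 163 mm.
- **Collar:** I gripped it, lifted it and lowered it over the neck. It never met the pins. The grip bearing happened to fall in the keying window, so no turning was needed.
- **Home check:** Force first rose between TCP z = 153 and 151 mm, where ring contact was predicted (152.5 mm). The spring then pushed back with about 7 to 9 N on the way down. The collar stopped hard at 146.5 mm, exactly the predicted home height.
- **Held state:** At hand-in the push was 24.5 N vertically, about 12 N sideways, with the collar gripped at 100 N.

**Disagreements:**
- The two cameras differed by 1–2 mm on the neck's position. Side force showed the neck about 1 mm further in +x, and I corrected for that.
- Gripper opening read about 54 mm on the 56 mm collar.
- The keying itself can't be seen. I inferred it from the heights, the spring forces and the last two pictures, which agree.
- The bottle, beaker and jar were not touched, but I did not check them again in a final picture.

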